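# Feed one lemon into the juicer and hold the gate plunger open

## Robot

A 6-joint arm with a two-finger parallel gripper is mounted at the origin on a cart in front of the work surface, level with it; the furniture and walls round the work are solid. World frame = base frame: x ahead of the robot, y to its left, z up, the work surface at z = 0. Lengths are in m, angles in rad, forces in N, time in s.
With the tool pointing down it reaches from about 0.375 to 0.9 m from the base axis. Payload 3.1 kg.
Tool frame: the origin (TCP) lies midway between the tips of the shut fingers; the grasp point (between the pads) lies 19 mm behind it; x points along the fingers, z is the direction in which the jaws open and shut, and the axes are right-handed (so a half turn about x gives the same grasp; the last joint's range is limited). The gripper opens to 85 mm and grips with 20 to 120 N. Pads are 22 mm wide; open, the fingers measure 114 mm over their backs; the gripper's body (76 mm by 85 mm) begins 54 mm behind the grasp point. The pads swing forward as they close: fully open they stand 13 mm farther back than shut.
Start: joints at [1.103, 0.527, 1.433, -0, 1.181, -0.178], TCP at [0.179, 0.599, 0.231] pointing down, gripper open.
Joint ranges: [-3.08, 3.08], [-0.75, 2.2], [0.22, 2.44], [-1.43, 4.57], [0, 2.65], [-2.85, 2.85]. Speed limits (rad/s): [2.79, 2.79, 3.14, 3.14, 3.14, 3.14].

## Interface

Orientations are given as a unit quaternion [x, y, z, w].
In Python, from station import status, snapshot, camera_params, ticket gives the robot as it stands.
- The arm moves only by the tool arm_command, never from a script. Its argument "series" is a list that holds one entry, the list of rows, each a list of 4 numbers: the shift along the tool's x, y, z in mm, then the turn about the tool's x in rad. A call has 1 to 10 rows; each row shifts and turns the commanded pose from where the row before left it, along the tool's axes as they then stand; what a row does not reach is not made up. A row lasts 1/10 s, in which the tool goes at most 50 mm and 8.59 degrees, less where a joint would pass 70% of its speed; a pose out of reach is approached as far as the arm can. A call is refused whole if a number of a shift passes 50 or a number of a turn 0.15, either way. A call with a gripper value outside its range is refused whole. "jaw" is the opening in per cent of the stroke, from 0 (shut) to 100 (fully open), set as the call begins (left out, the last holds). The fingers move at their own pace and stop on an object; "force" is the grip in N (left out, the last holds). Time passes only in rows, so rows that do not move let the fingers close. It gives the time, the measured TCP pose, the force and the opening at its end, in the units of the state.
- status.sense(): the state, without advancing time (a new reading comes with each control period).
- snapshot(name): name is "side" or "top"; returns the picture (400x640x3 uint8, red, green, blue); there is no depth.
- camera_params(name): a dict with "fovy" (degrees; the focal length in pixels is half the picture's height over the tangent of half this angle, whatever the lens; pixels are square), "cx", "cy" (the principal point, pixels), "extrinsics" (4x4, takes a point from camera to world coordinates). Camera axes: x right, y down, z forward; pixel columns grow to the right and rows downward; lengths in m; the calibration is good to about 2 mm. A picture is of the moment at which its call begins. camera_params takes no time and is no camera call.
- ticket.sign_off(): hands the job in, once; it reports no verdict.
The state is a dict: "t": time; "q": joint angles; "qd": joint speeds; "tau": joint torques, N m; "tcp_pos": TCP position; "tool_rot": TCP orientation; "force": force on the tool from outside, world axes, zero at the start; "ft_torque": the same for the moment, N m; "finger_gap": opening from 0.0 (shut) to 1.0 (fully open).
Only numpy, scipy, OpenCV 4.12 (cv2) and the standard library are available. Lean on these libraries where they do the work, as an engineer would, in place of code of your own. Each camera call takes 0.05 s, during which the arm holds its last target. There are 200 camera calls.

## Task

Pick the lemon out of the vegetable crate and drop it into the mouth of the juicer's feed chute, letting go of it so that it lies on the shut gate plunger. Then take the plunger's knob, pull the sprung plunger all the way back so that the lemon falls into the feed cup below, and finish while still holding the plunger fully back by its knob. Leave the garlic and tomato in the crate and do not disturb the other things on the worktop.

Things in the scene. Friction and masses are not known exactly. Their poses are not given: they have to be found in the camera images.
- juicer: Juicer fixed to the worktop; origin on the worktop under the centre of its square feed chute. x points from the chute back to the white motor housing (116 mm wide, x = 48 to 162, 194 mm high), z up; +y is the way the plunger is pulled. The 10 mm plunger pin crosses the chute through its centre along y, 105 mm up, its tip in a seat hole in the -y wall.
- juicer_mouth (a point): Centre of the mouth of the steel chute, 158 mm above the worktop, at x, y = 0 of the juicer; axes as the juicer's. The mouth is about 130 mm square and narrows to the straight bore, 84 x 84 mm with 4 mm walls, at 133 mm. A lemon dropped in lies on the pin with its centre 130 to 150 mm above the worktop.
- cup_floor (a point): Centre of the feed cup's floor, 12 mm above the worktop, straight under the mouth and pin; the cup is closed all round except for a gap in the front, 46 to 95 mm above the worktop.
- gate_plunger (a joint): How far the sprung gate plunger is pulled back, in m: 0 shut (tip in its seat hole across the bore), 0.095 at the hard stop (bore clear). The spring always pulls it shut: about 4 N when shut, about 8.5 N fully back; it does not stay back by itself.
- knob_mid (a point): Centre of the black round knob on the plunger's outer end: axis along the juicer's y, 28 mm diameter at the waist, 31 mm at the rims, 34 mm long, 105 mm above the worktop, 118 mm from the chute's centre when shut. It moves level along the juicer's +y. Axes as the juicer's. A fixed barrel (24 mm diameter) ends 42 mm before the knob's centre; between is thin rod.
- plunger: The plunger, pin and knob in one, as a body; origin on the pin's axis 118 mm from the knob's centre (in the chute's centre when shut).
- crate: Low open slatted wooden crate fixed to the worktop, 180 x 370 x 48 mm (x, y, z), walls and floor 5 mm; origin at the centre of its underside, long side along y. (Wall cupboards hang over the rear of the worktop, from x = 0.62 m of the base frame on, 0.54 m above the worktop: keep wrists clear.)
- lemon_mid (a point): Centre of the yellow lemon, 72 mm long (its x axis as it lies at the start, level) and 55 mm thick, about 28 mm above the crate's floor; grip it across its thickness (along its y). It lies on the crate's long middle line in a row with the other three, in any of the four places, its length roughly along the row, not touching them.
- garlic_mid (a point): Centre of a white garlic bulb, 56 mm, in the crate.
- garlic2_mid (a point): Centre of the second garlic bulb, 55 mm, in the crate.
- tomato_mid (a point): Centre of the tomato, 60 mm wide and 66 mm high, in the crate.
- tape_1: Roll of brown tape lying flat, 96 mm wide, 48 mm high; origin under its centre. Leave alone.
- pegs_1: Small purple peg clip lying on the worktop, 15 x 72 x 12 mm; origin under its centre. Leave alone.
- mill_2: Small glass shaker, 44 mm diameter, 90 mm high; origin under its centre. Leave alone.
- lemon_1: The lemon as a body, origin under its centre as it lies at the start (28 mm below).

How it is judged:
On the way, in this order (a step that is already met when the one before it is completed fails the run):
1. the lemon lies in the chute on the shut plunger, let go (x of lemon_mid in the frame of juicer between -0.035 and 0.035 m and y of lemon_mid in the frame of juicer between -0.035 and 0.035 m and z of lemon_mid in the frame of juicer between 0.115 and 0.165 m and value of joint gate_plunger below 0.006 m and linear speed of lemon_1 below 0.05 m/s and contact force between the fingers and lemon_1 below 0.1 N), for 0.2 s.
2. the plunger is pulled fully back by the knob (value of joint gate_plunger above 0.087 m and contact force between the fingers and plunger above 1 N), for 0.2 s.
At the end, for the whole second after the job is handed in: The fingers bear on the plunger (over 1 N) and hold it still at 87 mm or more of its 95 mm; the lemon rests in the feed cup under the chute (its centre within 35 mm of the chute's axis each way and under 75 mm high); both garlic bulbs and the tomato are in the crate (all of step 2 and velocity of joint gate_plunger between -0.02 and 0.02 m/s and x of lemon_mid in the frame of juicer between -0.035 and 0.035 m and y of lemon_mid in the frame of juicer between -0.035 and 0.035 m and z of lemon_mid in the frame of juicer below 0.075 m and linear speed of lemon_1 below 0.05 m/s and not (x of garlic_mid in the frame of crate above 0.09 m or x of garlic_mid in the frame of crate below -0.09 m or y of garlic_mid in the frame of crate above 0.185 m or y of garlic_mid in the frame of crate below -0.185 m or height (world z) of garlic_mid above 0.09 m) and not (x of garlic2_mid in the frame of crate above 0.09 m or x of garlic2_mid in the frame of crate below -0.09 m or y of garlic2_mid in the frame of crate above 0.185 m or y of garlic2_mid in the frame of crate below -0.185 m or height (world z) of garlic2_mid above 0.09 m) and not (x of tomato_mid in the frame of crate above 0.09 m or x of tomato_mid in the frame of crate below -0.09 m or y of tomato_mid in the frame of crate above 0.185 m or y of tomato_mid in the frame of crate below -0.185 m or height (world z) of tomato_mid above 0.09 m)); the arm keeps its last pose, push and grip.
It fails at once if garlic or the tomato is taken out of the crate ((x of garlic_mid in the frame of crate above 0.09 m or x of garlic_mid in the frame of crate below -0.09 m or y of garlic_mid in the frame of crate above 0.185 m or y of garlic_mid in the frame of crate below -0.185 m or height (world z) of garlic_mid above 0.09 m) or (x of garlic2_mid in the frame of crate above 0.09 m or x of garlic2_mid in the frame of crate below -0.09 m or y of garlic2_mid in the frame of crate above 0.185 m or y of garlic2_mid in the frame of crate below -0.185 m or height (world z) of garlic2_mid above 0.09 m) or (x of tomato_mid in the frame of crate above 0.09 m or x of tomato_mid in the frame of crate below -0.09 m or y of tomato_mid in the frame of crate above 0.185 m or y of tomato_mid in the frame of crate below -0.185 m or height (world z) of tomato_mid above 0.09 m)).
It fails at once if the tape roll is moved more than 30 mm (distance of tape_1 from where it was at the start of the episode above 0.03 m).
It fails at once if the peg clip is moved more than 30 mm (distance of pegs_1 from where it was at the start of the episode above 0.03 m).
It fails at once if the shaker is moved more than 30 mm (distance of mill_2 from where it was at the start of the episode above 0.03 m).
It also fails if it takes over 54 s, if anything falls off the work surface, if the arm or the gripper's body presses on something with over 40 N, if the wrist force passes 120 N, or if a joint passes its speed limit or range.

## Working session

There is one attempt and no reset: what is moved stays moved. The work goes in short steps, Python scripts to look and compute and a tool call to move; the robot and the scene stay as the last step left them, time stands still between calls to the robot, and variables do not carry over. Pictures are saved under pics/ and viewed, about 8 in all and at most 12, crops included, and the job is handed in when it is done.

Besides the shell and the picture viewer there is one more tool, called after ">>>" as name(argument=value, ...) on one line, values as JSON. arm_command: Moves the arm, as the interface text tells. Its arguments: {"type":"object","properties":{"series":{"type":"array"},"jaw":{"type":"number"},"force":{"type":"number"}},"required":["series"]}

```bash
ls; mkdir -p pics
cat > h.py <<'E'
import numpy as np, cv2
from station import status, snapshot, camera_params, ticket
def cam(n):
    p=camera_params(n); T=np.array(p["extrinsics"]); f=200/np.tan(np.radians(p["fovy"])/2)
    return p,T,f
def ray(n,u,v,z):
    p,T,f=cam(n); d=T[:3,:3]@np.array([(u-p["cx"])/f,(v-p["cy"])/f,1]); o=T[:3,3]
    return o+d*(z-o[2])/d[2]
def proj(n,P):
    p,T,f=cam(n); c=np.linalg.inv(T)@np.append(P,1); return np.array([f*c[0]/c[2]+p["cx"],f*c[1]/c[2]+p["cy"]])
def save(n,fn): 
    im=snapshot(n); cv2.imwrite("pics/"+fn,im[:,:,::-1]); return im
E
python3 - <<'E'
from h import *
for n in("side","top"):
    save(n,n+"0.png"); print(camera_params(n))
s=status.sense(); print(s["t"],s["tcp_pos"],s["tool_rot"])
E
```

```text
pics
{'fovy': 53.717661087314895, 'cx': 321.05970374923095, 'cy': 202.26931988023517, 'extrinsics': array([[ 0.88057919, -0.2742822 ,  0.38645772,  0.23032553],
       [-0.47383741, -0.49644311,  0.72733922, -0.88728122],
       [-0.00764193, -0.82359791, -0.56712264,  0.7205866 ],
       [ 0.        ,  0.        ,  0.        ,  1.        ]])}
{'fovy': 50.45369639037587, 'cx': 324.7571612607402, 'cy': 201.5947464731383, 'extrinsics': array([[-0.00568477, -0.98314368,  0.18274622,  0.45143133],
       [-0.99998175,  0.00521498, -0.00305117, -0.09097425],
       [ 0.00204672, -0.18276023, -0.98315538,  1.24791741],
       [ 0.        ,  0.        ,  0.        ,  1.        ]])}
0.1 [0.17827897 0.59836939 0.23043358] [-0.42287415  0.56756997  0.42226528  0.56633366]
```

View pics/top0.png

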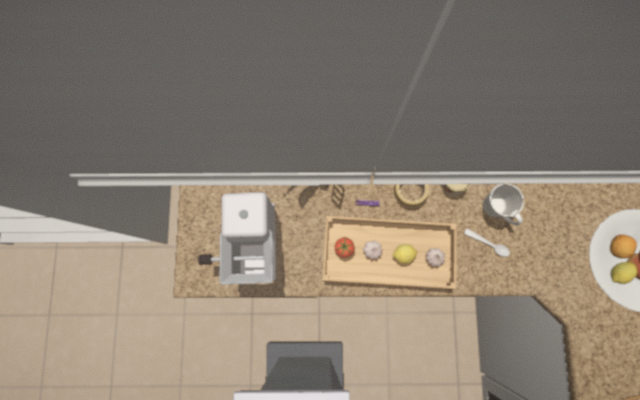

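View pics/side0.png

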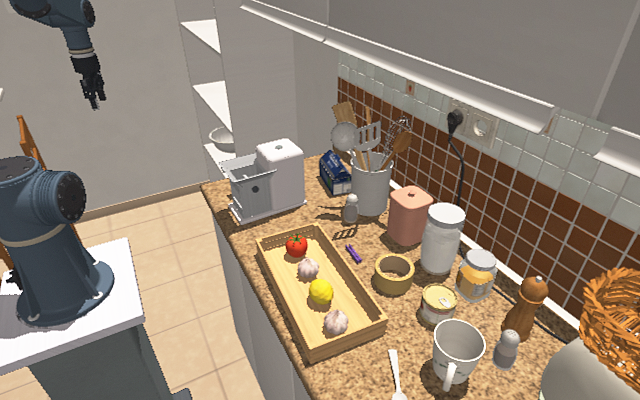

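Run:
```python
from h import *
t=cv2.imread("pics/top0.png"); s=cv2.imread("pics/side0.png")
for n,im,(x0,y0,x1,y1),z in(("top",t,(390,235,420,270),.033),("side",s,(300,270,340,310),.033)):
    h=cv2.cvtColor(im,cv2.COLOR_BGR2HSV); m=cv2.inRange(h,(22,170,90),(35,255,255))
    k=np.zeros_like(m);k[y0:y1,x0:x1]=m[y0:y1,x0:x1]
    ys,xs=np.nonzero(k); print(n,len(xs),xs.min(),xs.max(),ys.min(),ys.max(),xs.mean(),ys.mean(),ray(n,xs.mean(),ys.mean(),z))
    if n=="top":
        W=np.array([ray(n,a,b,z)[:2] for a,b in zip(xs,ys)]);C=np.cov(W.T);w,V=np.linalg.eigh(C);print(np.sqrt(w)*4,V)
a=cv2.resize(t[180:300,180:340],None,fx=5,fy=5,interpolation=cv2.INTER_CUBIC)
b=cv2.resize(s[130:230,200:320],None,fx=5,fy=5,interpolation=cv2.INTER_CUBIC)
cv2.imwrite("pics/a.png",a);cv2.imwrite("pics/b.png",b)
```

```text
Traceback (most recent call last):
ValueError: zero-size array to reduction operation minimum which has no identity
```

Run:
```python
from h import *
t=cv2.imread("pics/top0.png"); s=cv2.imread("pics/side0.png")
for n,im,(x0,y0,x1,y1),c,z in(("top",t,(388,238,422,270),(405,254),.033),("side",s,(300,272,342,310),(320,291),.033)):
    h=cv2.cvtColor(im,cv2.COLOR_BGR2HSV); print(h[c[1],c[0]],h[c[1]+13,c[0]-16])
    m=cv2.inRange(h,(24,150,60),(40,255,255)) 
    k=np.zeros_like(m);k[y0:y1,x0:x1]=m[y0:y1,x0:x1]
    ys,xs=np.nonzero(k); print(n,len(xs))
    if len(xs)==0: continue
    print(xs.min(),xs.max(),ys.min(),ys.max(),xs.mean(),ys.mean(),ray(n,xs.mean(),ys.mean(),z))
    W=np.array([ray(n,a,b,z)[:2] for a,b in zip(xs,ys)]);C=np.cov(W.T);w,V=np.linalg.eigh(C);print(np.sqrt(w)*4,V)
a=cv2.resize(t[180:300,180:340],None,fx=5,fy=5,interpolation=cv2.INTER_CUBIC)
b=cv2.resize(s[130:230,200:320],None,fx=5,fy=5,interpolation=cv2.INTER_CUBIC)
cv2.imwrite("pics/a.png",a);cv2.imwrite("pics/b.png",b)
```

```text
[ 25 123 226] [ 17  83 225]
top 0
[ 27 198 248] [ 22 103 253]
side 464
310 332 279 303 320.76077586206895 291.0323275862069 [ 0.52661441 -0.32410875  0.033     ]
[0.05354779 0.07918257] [[-0.94435386  0.32893128]
 [ 0.32893128  0.94435386]]
```

View pics/a.png

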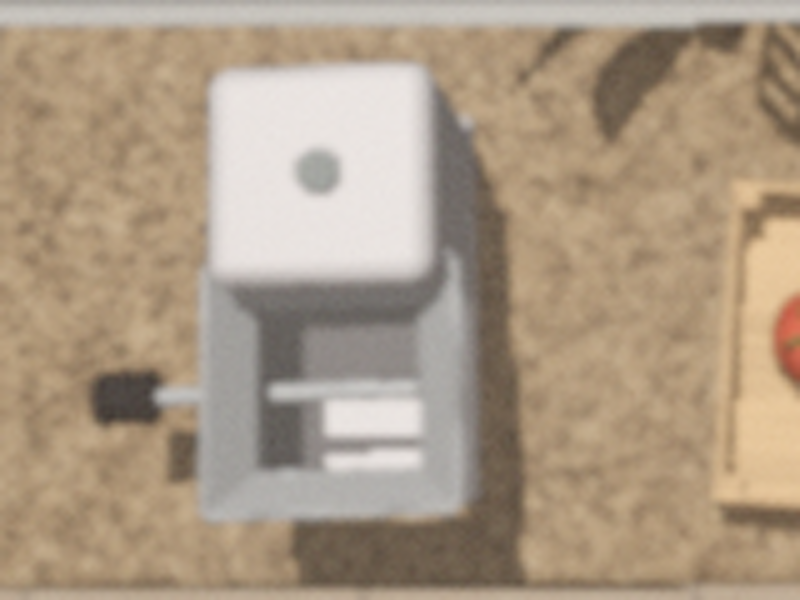

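View pics/b.png

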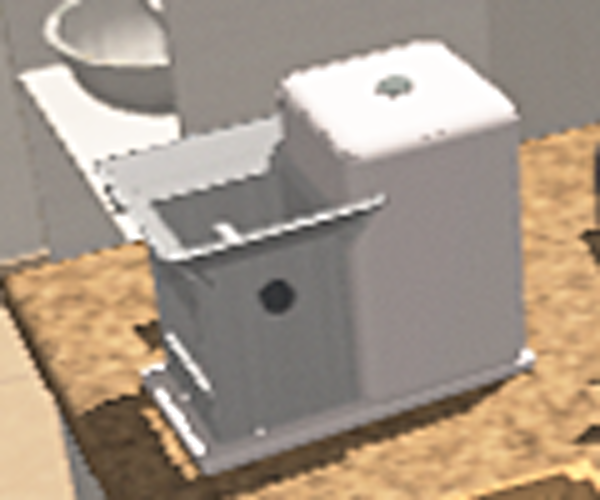

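Run:
```python
from h import *
t=cv2.imread("pics/top0.png")
h=cv2.cvtColor(t,cv2.COLOR_BGR2HSV)
m=cv2.inRange(h,(20,110,60),(40,255,255)); k=np.zeros_like(m);k[240:268,390:420]=m[240:268,390:420]
ys,xs=np.nonzero(k);print(len(xs),xs.min(),xs.max(),ys.min(),ys.max(),xs.mean(),ys.mean(),ray("top",xs.mean(),ys.mean(),.033))
W=np.array([ray("top",a,b,.033)[:2] for a,b in zip(xs,ys)]);w,V=np.linalg.eigh(np.cov(W.T));print(np.sqrt(w)*4,V)
q=lambda u,v,z:print(u,v,ray("top",180+u/5,180+v/5,z).round(4))
print("knob");q(127,397,.105)
print("mouth front corners");q(200,518,.158);q(472,512,.158)
print("housing top");[q(u,v,.194) for u,v in((210,65),(432,62),(436,280),(208,285),(321,173))]
print("pin");q(270,393,.105);q(416,387,.105)
print("garlic/tomato",[ray("top",u,v,.033).round(3) for u,v in((345,247),(373,249),(435,257))])
print("crate corners",[ray("top",u,v,.048).round(3) for u,v in((325,219),(456,222),(453,288),(322,282))])
```

```text
339 393 416 245 263 404.716814159292 253.7905604719764 [ 0.52490252 -0.32153093  0.033     ]
[0.05262168 0.06652575] [[-0.9873376 -0.1586331]
 [-0.1586331  0.9873376]]
knob
127 397 [0.5086 0.225  0.105 ]
mouth front corners
200 518 [0.4453 0.1708 0.158 ]
472 512 [0.4474 0.0338 0.158 ]
housing top
210 65 [0.6709 0.166  0.194 ]
432 62 [0.6718 0.0535 0.194 ]
436 280 [0.5611 0.0494 0.194 ]
208 285 [0.5592 0.1627 0.194 ]
321 173 [0.6152 0.1081 0.194 ]
pin
270 393 [0.5103 0.1487 0.105 ]
416 387 [0.5131 0.0708 0.105 ]
garlic/tomato [array([ 0.545, -0.152,  0.033]), array([ 0.539, -0.232,  0.033]), array([ 0.515, -0.407,  0.033])]
crate corners [array([ 0.624, -0.095,  0.048]), array([ 0.613, -0.469,  0.048]), array([ 0.429, -0.449,  0.048]), array([ 0.447, -0.086,  0.048])]
```

Run:
```python
from h import *
from scipy.optimize import minimize
from scipy.spatial.transform import Rotation as R
s=status.sense();print(R.from_quat(s["tool_rot"]).as_matrix().round(3))
g=np.random.default_rng(0).normal(size=(1500,3));g/=np.linalg.norm(g,axis=1)[:,None];g*=[.036,.0275,.0275]
M={}
for n,(x0,y0,x1,y1),lo in(("side",(300,272,342,310),150),("top",(388,238,422,270),105)):
    im=cv2.imread(f"pics/{n}0.png");m=cv2.inRange(cv2.cvtColor(im,cv2.COLOR_BGR2HSV),(20,lo,40),(45,255,255))
    k=np.zeros_like(m);k[y0:y1,x0:x1]=m[y0:y1,x0:x1];k=cv2.morphologyEx(k,cv2.MORPH_CLOSE,np.ones((7,7)));k=cv2.morphologyEx(k,cv2.MORPH_OPEN,np.ones((5,5)));M[n]=k>0
def iou(n,p):
    P=R.from_euler("z",p[2]).apply(g)+[p[0],p[1],.033]
    c=cv2.convexHull(np.array([proj_fast(n,P)]).reshape(-1,1,2).astype(np.float32))
    k=np.zeros((400*4,640*4),np.uint8);cv2.fillConvexPoly(k,(c*4+2).astype(np.int32),1);k=cv2.resize(k.astype(np.float32),(640,400),interpolation=cv2.INTER_AREA)
    return np.minimum(k,M[n]).sum()/np.maximum(k,M[n]).sum()
K={n:cam(n) for n in M}
def proj_fast(n,P):
    p,T,f=K[n];c=(P-T[:3,3])@T[:3,:3];return np.c_[f*c[:,0]/c[:,2]+p["cx"],f*c[:,1]/c[:,2]+p["cy"]]
for S in(("side",),("top",),("side","top")):
  best=max(((-(r:=minimize(lambda q:-sum(iou(n,[q[0],q[1],y]) for n in S),[.526,-.322],method="Nelder-Mead",options=dict(initial_simplex=[[.526,-.322],[.532,-.322],[.526,-.316]],maxiter=40))).fun,y,*r.x) for y in np.arange(1.0,2.2,.1)))
  print(S,np.round(best,3))
cv2.imwrite("pics/l.png",np.hstack([cv2.resize(cv2.imread(f"pics/{n}0.png")[y:y+60,x:x+60],(400,400),interpolation=cv2.INTER_CUBIC) for n,x,y in(("side",290,260),("top",375,225))]))
```

```text
[[-0.001 -0.958  0.286]
 [-0.002  0.286  0.958]
 [-1.     0.    -0.002]]
('side',) [ 0.899  1.4    0.526 -0.323]
('top',) [ 0.868  1.7    0.525 -0.322]
('side', 'top') [ 1.75   1.5    0.526 -0.323]
```

View pics/l.png

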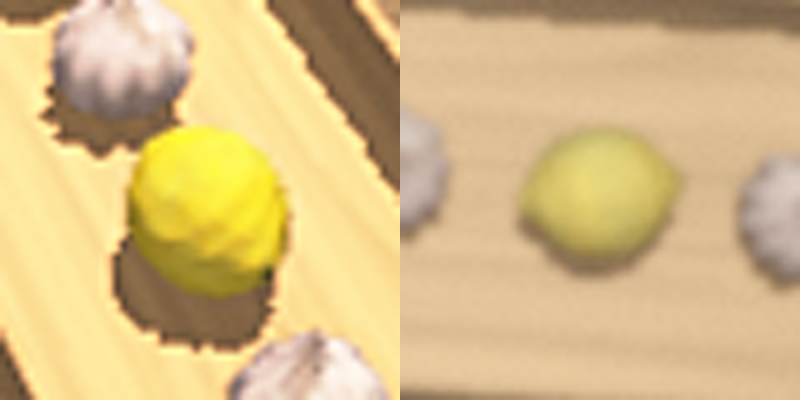

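>>> arm_command(series=[[[-12,0,0,0.149],[-12,0,0,0.149],[-12,0,0,0.149],[-12,0,0,0.149],[-12,0,0,0.149],[-12,0,0,0.149],[-12,0,0,0.149],[-12,0,0,0.149],[0,0,0,0]]], jaw=100, force=40)

```text
t: 1.0
tcp_pos: [0.1789, 0.5996, 0.3287]
tool_rot: [-0.031, 0.706, 0.032, 0.707]
force: [0.6, 0.3, -1.0]
finger_gap: 0.996
```

>>> arm_command(series=[[[0,-10,40,0],[0,-10,40,0],[0,-20,40,0],[0,-20,40,0],[0,-30,30,0],[0,-40,10,0],[0,-45,5,0],[0,-45,5,0],[0,-45,5,0],[0,-45,5,0]]])

```text
t: 2.0
tcp_pos: [0.4248, 0.3077, 0.3263]
tool_rot: [-0.033, 0.707, 0.033, 0.706]
force: [0.3, 1.1, -0.4]
finger_gap: 0.997
```

>>> arm_command(series=[[[0,-45,5,0],[0,-45,5,0],[0,-45,5,0],[0,-45,5,0],[0,-45,5,0],[0,-45,5,0],[0,-45,5,0],[0,-45,0,0],[0,-45,0,0],[0,-45,0,0]]])

```text
t: 3.0
tcp_pos: [0.4995, -0.137, 0.3263]
tool_rot: [-0.032, 0.707, 0.033, 0.706]
force: [1.4, -0.0, 0.1]
finger_gap: 0.999
```

>>> arm_command(series=[[[10,-40,2,0],[20,-40,2,0],[30,-35,2,0],[30,-35,2,0],[30,-37,2,0],[40,0,0,0],[40,0,0,0],[0,0,0,0],[0,0,0,0]]])

```text
t: 3.9
tcp_pos: [0.5262, -0.3203, 0.1266]
tool_rot: [-0.031, 0.707, 0.033, 0.706]
force: [0.2, 0.6, 0.0]
finger_gap: 1.002
```

Run:
```python
from h import *
s=save("side","s1.png");t=save("top","t1.png")
p=status.sense()["tcp_pos"];print(p,proj("side",p),proj("top",p))
cv2.imwrite("pics/v1.png",np.hstack([cv2.resize(a[y:y+100,x:x+100,::-1],(400,400),interpolation=cv2.INTER_CUBIC) for a,x,y in((s,270,225),(t,355,200))]))
```

```text
[ 0.52792156 -0.32149526  0.12937015] [320.36516029 259.28366776] [411.53052918 250.36269345]
```

View pics/v1.png

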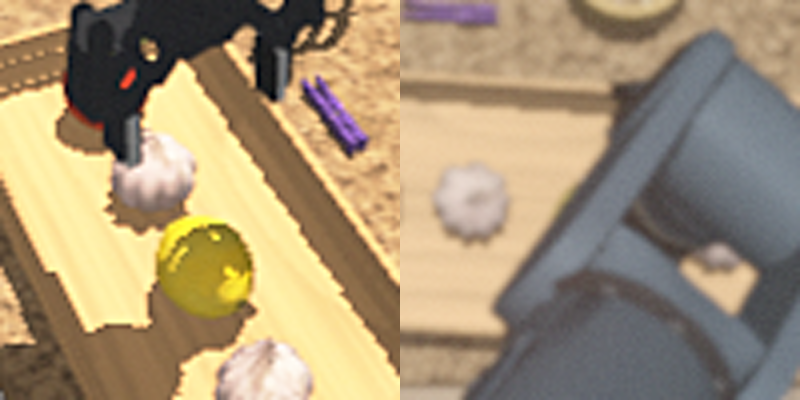

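The gripper straddles the lemon: fingertips at side pixels (302,265) and (340,249), with their midpoint on the projected TCP. I'm descending and gripping.

>>> arm_command(series=[[[30,0,0,0],[30,0,0,0],[25,0,0,0],[20,0,0,0],[11,0,0,0],[0,0,0,0],[0,0,0,0]]])

```text
t: 4.7
tcp_pos: [0.5278, -0.3215, 0.013]
tool_rot: [-0.032, 0.706, 0.031, 0.707]
force: [-0.4, -0.1, -0.6]
finger_gap: 0.997
```

>>> arm_command(series=[[[0,0,0,0],[0,0,0,0],[0,0,0,0],[0,0,0,0],[0,0,0,0],[0,0,0,0],[0,0,0,0],[0,0,0,0]]], jaw=0, force=40)

```text
t: 5.5
tcp_pos: [0.5273, -0.3213, 0.013]
tool_rot: [-0.032, 0.706, 0.031, 0.707]
force: [-1.4, 0.4, 6.0]
finger_gap: 0.61
```

>>> arm_command(series=[[[-20,0,0,0],[-40,0,0,0],[-40,0,0,0],[-40,0,0,0],[-40,0,0,0],[-40,0,0,0],[-20,0,0,0],[0,0,0,0]]])

```text
t: 6.3
tcp_pos: [0.5283, -0.3221, 0.2556]
tool_rot: [-0.034, 0.704, 0.029, 0.709]
force: [0.5, 0.5, -1.4]
finger_gap: 0.61
```

>>> arm_command(series=[[[0,0,0,-0.149],[0,0,0,-0.149],[0,0,0,-0.149],[0,0,0,-0.149],[0,0,0,-0.149],[0,0,0,-0.149],[0,0,0,-0.149],[0,0,0,-0.149],[0,0,0,-0.149],[0,0,0,-0.149]]])

```text
t: 7.3
tcp_pos: [0.5256, -0.3198, 0.2489]
tool_rot: [-0.502, 0.496, 0.505, 0.496]
force: [-0.4, 0.3, -0.3]
finger_gap: 0.61
```

>>> arm_command(series=[[[0,2,30,0],[0,2,45,0],[0,2,45,0],[0,2,45,0],[0,2,45,0],[0,2,45,0],[0,0,45,0],[0,0,45,0],[0,0,45,0],[0,0,37,0]]])

```text
t: 8.3
tcp_pos: [0.5093, 0.1084, 0.2495]
tool_rot: [-0.501, 0.499, 0.503, 0.497]
force: [0.8, 0.1, 0.0]
finger_gap: 0.612
```

>>> arm_command(series=[[[0,0,0,0],[0,0,0,0]]])

```text
t: 8.5
tcp_pos: [0.5099, 0.1067, 0.2498]
tool_rot: [-0.502, 0.498, 0.503, 0.496]
force: [-0.1, -0.2, -0.9]
finger_gap: 0.609
```

Run:
```python
from h import *
s=save("side","s2.png");t=save("top","t2.png")
p=status.sense()["tcp_pos"];print(p)
J=[(.511,.106)]
for z in(.158,.27): print(proj("side",[.511,.106,z]))
cv2.imwrite("pics/v2.png",np.hstack([cv2.resize(a[y:y+120,x:x+120,::-1],(400,400),interpolation=cv2.INTER_CUBIC) for a,x,y in((s,195,90),(t,180,180))]))
```

```text
[0.51064004 0.1052984  0.25035021]
[245.7826523  165.61048322]
[241.07060898 129.93725601]
```

View pics/v2.png

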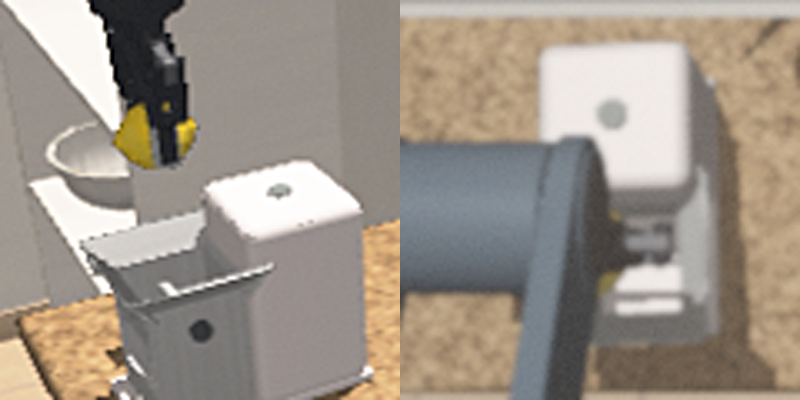

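The lemon is held with its centre at side pixel (241,130), which matches the chute axis projected to z=0.27 m. I'm lowering it into the mouth.

>>> arm_command(series=[[[20,0,0,0],[30,0,0,0],[25,0,0,0],[15,0,0,0],[11,0,0,0],[0,0,0,0],[0,0,0,0],[0,0,0,0]]])

```text
t: 9.4
tcp_pos: [0.512, 0.1058, 0.1512]
tool_rot: [0.502, -0.498, -0.501, -0.499]
force: [0.1, 0.1, -1.3]
finger_gap: 0.61
```

>>> arm_command(series=[[[0,0,0,0],[0,0,0,0],[0,0,0,0],[0,0,0,0],[0,0,0,0]]], jaw=82)

```text
t: 9.9
tcp_pos: [0.5112, 0.1062, 0.1505]
tool_rot: [0.502, -0.498, -0.502, -0.498]
force: [0.9, -0.3, -0.5]
finger_gap: 0.823
```

>>> arm_command(series=[[[-20,0,0,0],[-40,0,0,0],[-40,0,0,0],[-20,0,0,0],[0,0,0,0],[0,0,0,0],[0,0,0,0]]])

```text
t: 10.6
tcp_pos: [0.51, 0.1061, 0.2688]
tool_rot: [-0.501, 0.499, 0.503, 0.497]
force: [0.1, 0.3, 0.0]
finger_gap: 0.822
```

>>> arm_command(series=[[[0,0,40,0.149],[0,0,0,0.149],[0,0,0,0.149],[0,0,0,0.149],[0,0,0,0.149],[0,0,0,0.149],[0,0,0,0.149],[0,0,0,0.149],[0,0,0,0.149],[0,0,0,0.149]]], jaw=100)

```text
t: 11.6
tcp_pos: [0.5099, 0.1448, 0.2683]
tool_rot: [-0.031, 0.708, 0.031, 0.705]
force: [-0.1, 0.1, 0.3]
finger_gap: 0.998
```

>>> arm_command(series=[[[0,30,0,0.07],[0,30,0,0],[0,18,0,0],[0,0,0,0],[0,0,0,0]]])

```text
t: 12.1
tcp_pos: [0.5062, 0.2226, 0.2688]
tool_rot: [-0.009, 0.708, 0.008, 0.706]
force: [0.2, -0.3, -0.4]
finger_gap: 0.997
```

Run:
```python
from h import *
from scipy.spatial.transform import Rotation as R
s=save("side","s3.png");t=save("top","t3.png")
q=status.sense();p=q["tcp_pos"];print(q["t"],p,q["q"],R.from_quat(q["tool_rot"]).as_matrix().round(3))
cv2.imwrite("pics/v3.png",np.hstack([cv2.resize(a[y:y+120,x:x+120,::-1],(400,400),interpolation=cv2.INTER_CUBIC) for a,x,y in((s,195,90),(t,170,180))]))
```

```text
12.2 [0.50661236 0.22191596 0.26940732] [ 2.11055688e-01  3.87238330e-01  1.56762427e+00 -5.07302672e-04
  1.18874950e+00  1.88359612e-01] [[-0.002 -0.023  1.   ]
 [-0.001  1.     0.023]
 [-1.    -0.001 -0.002]]
```

View pics/v3.png

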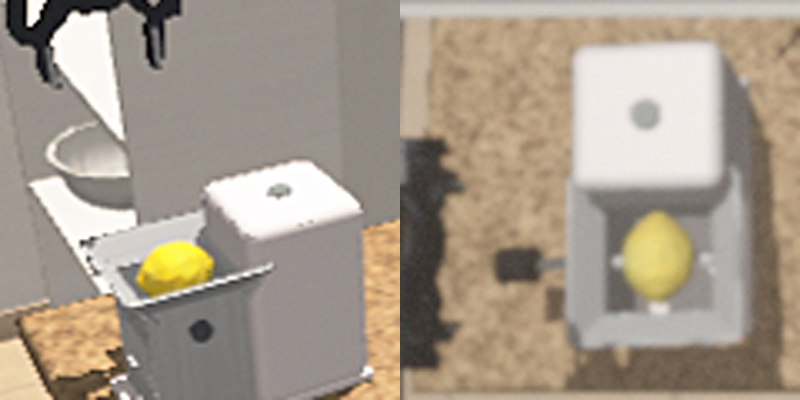

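The lemon is on the pin, across it: centre at top pixel about (247,258), side pixel about (247,171), with the pin showing on both sides. The knob is at top pixel (205,259), still shut. I'm going down onto the knob.

>>> arm_command(series=[[[20,3,2,0],[40,0,0,0],[40,0,0,0],[40,0,0,0],[26,0,0,0],[20,0,0,0],[0,0,0,0],[0,0,0,0]]])

```text
t: 13.0
tcp_pos: [0.5092, 0.2251, 0.0843]
tool_rot: [-0.008, 0.707, 0.008, 0.707]
force: [-0.1, -0.3, -0.2]
finger_gap: 1.001
```

>>> arm_command(series=[[[0,0,0,0],[0,0,0,0],[0,0,0,0],[0,0,0,0],[0,0,0,0],[0,0,0,0],[0,0,0,0],[0,0,0,0],[0,0,0,0],[0,0,0,0]]], jaw=0, force=60)

```text
t: 14.0
tcp_pos: [0.51, 0.226, 0.0854]
tool_rot: [-0.008, 0.706, 0.009, 0.708]
force: [-0.5, -0.7, 6.1]
finger_gap: 0.322
```

Run:
```python
from h import *
s=save("side","s4.png");t=save("top","t4.png")
q=status.sense();print(q["t"],q["tcp_pos"],q["force"],q["finger_gap"])
cv2.imwrite("pics/v4.png",np.hstack([cv2.resize(a[y:y+120,x:x+120,::-1],(400,400),interpolation=cv2.INTER_CUBIC) for a,x,y in((s,180,90),(t,170,180))]))
```

```text
14.1 [0.50995279 0.22598557 0.08544122] [ 0.10465869 -0.77278169  6.19070868] 0.322993601911507
```

View pics/v4.png

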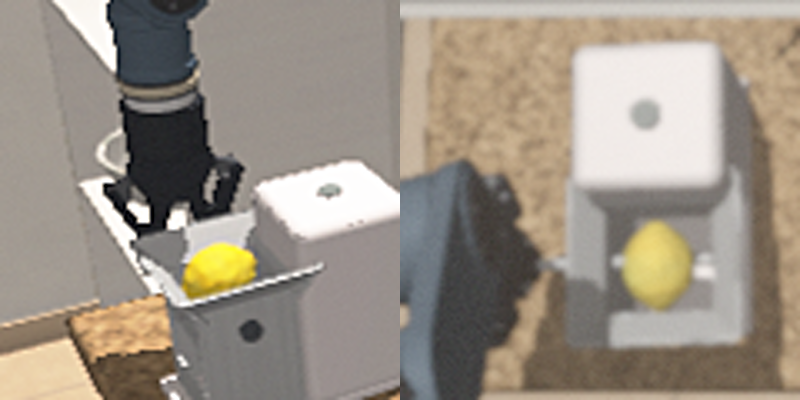

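The gap reading of 27.4 mm matches the knob's waist, and the lemon is undisturbed at top pixel about (247,259). I'm pulling along +y.

>>> arm_command(series=[[[0,5,0,0],[0,10,0,0],[0,10,0,0],[0,10,0,0],[0,10,0,0],[0,10,0,0],[0,10,0,0],[0,10,0,0],[0,10,0,0],[0,8,0,0]]], force=80)

```text
t: 15.1
tcp_pos: [0.5072, 0.317, 0.0855]
tool_rot: [-0.01, 0.707, 0.008, 0.707]
force: [0.1, -9.1, 7.3]
finger_gap: 0.317
```

>>> arm_command(series=[[[0,0,0,0],[0,0,0,0],[0,0,0,0]]])

```text
t: 15.4
tcp_pos: [0.5072, 0.3169, 0.0855]
tool_rot: [-0.01, 0.707, 0.008, 0.707]
force: [-0.7, -7.5, 7.8]
finger_gap: 0.317
```

>>> arm_command(series=[[[0,2,0,0],[0,1.5,0,0],[0,0,0,0],[0,0,0,0]]])

```text
t: 15.8
tcp_pos: [0.5071, 0.3202, 0.0855]
tool_rot: [-0.01, 0.707, 0.008, 0.707]
force: [-0.6, -7.8, 8.8]
finger_gap: 0.317
```

Run:
```python
from h import *
s=save("side","s5.png");t=save("top","t5.png")
q=status.sense();print(q["t"],q["tcp_pos"],q["force"],q["finger_gap"])
print(proj("top",[.511,.106,.04]))
cv2.imwrite("pics/v5.png",np.hstack([cv2.resize(a[y:y+120,x:x+120,::-1],(400,400),interpolation=cv2.INTER_CUBIC) for a,x,y in((s,180,90),(t,170,180))]))
```

```text
15.9 [0.50706932 0.32014324 0.08551602] [-0.14735689 -8.20326618  8.92599371] 0.3164944245882619
[253.95704289 259.43857924]
```

View pics/v5.png

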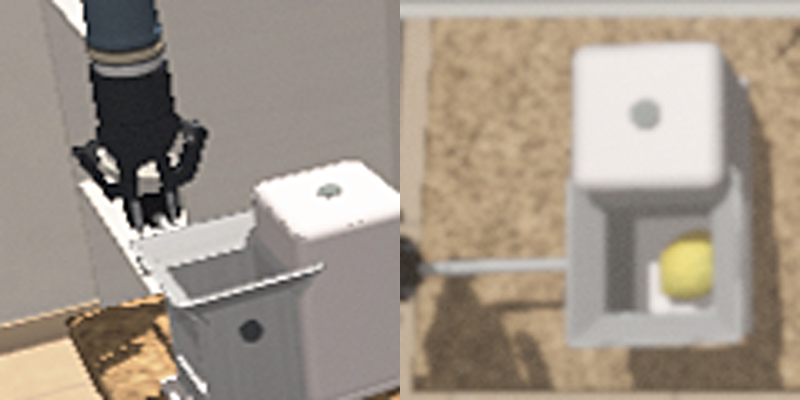

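>>> arm_command(series=[[[0,0,0,0],[0,0,0,0],[0,0,0,0],[0,0,0,0],[0,0,0,0]]])

```text
t: 16.4
tcp_pos: [0.5071, 0.3201, 0.0855]
tool_rot: [-0.01, 0.707, 0.007, 0.707]
force: [-0.1, -7.7, 7.8]
finger_gap: 0.321
```

Run:
```python
from h import *
a=cv2.imread("pics/t5.png");b=save("top","t6.png")[:,:,::-1];c=cv2.imread("pics/t0.png") 
def cen(im):
    h=cv2.cvtColor(np.ascontiguousarray(im),cv2.COLOR_BGR2HSV);m=cv2.inRange(h,(20,100,60),(40,255,255))[235:280,235:275];y,x=np.nonzero(m);return len(x),x.min()+235,x.max()+235,x.mean()+235,y.min()+235,y.max()+235,y.mean()+235
print(cen(a),cen(b));A=cen(b);print(ray("top",A[3],A[6],.04))
q=status.sense();print(q["t"],q["tcp_pos"],q["force"],q["finger_gap"])
d=cv2.absdiff(np.ascontiguousarray(b),cv2.imread("pics/top0.png")).max(2);print("crate diff",[int(d[240:265,x-10:x+10].mean()) for x in(345,373,405,435)],"pegs",int(d[198:210,355:382].mean()))
print(ticket.sign_off())
```

```text
(222, np.int64(249), np.int64(262), np.float64(255.77027027027026), np.int64(250), np.int64(268), np.float64(259.4009009009009)) (226, np.int64(249), np.int64(262), np.float64(255.74778761061947), np.int64(250), np.int64(268), np.float64(259.3893805309734))
[0.51110953 0.10095198 0.04      ]
16.45 [0.5070839  0.3201161  0.08553018] [-0.24945678 -7.59896916  8.05412314] 0.3178152879010991
crate diff [7, 7, 41, 7] pegs 7
the job is handed in; nothing more can be done
None[ WARN:0@1.702] global loadsave.cpp:275 findDecoder imread_('pics/t0.png'): can't open/read file: check file path/integrity
```

I took the lemon from the crate and let it go on the shut plunger. I then gripped the knob and pulled the plunger about 94 mm back, and handed the job in at about 16.5 s, still holding it. The sign-off gave no verdict.

**Last checks:**
- **Lemon:** it is in the feed cup. The visible part lies about 5 mm from the chute's axis in the top picture. The chute wall hides one side of it, so its true centre could be 10–20 mm off, still inside the 35 mm limit. It did not move between the last two pictures.
- **Plunger:** the pull force held steady at about 8 N, which fits the spring near fully back, and the grip gap stayed at 27 mm, the width of the knob's waist. The 94 mm comes from how far the gripper moved, since the joint itself can't be read. I stopped just short of the hard stop, so I did not feel it.
- **Other items:** both garlic bulbs, the tomato and the peg clip look unchanged in the top picture. I did not check the tape roll and shaker separately, but the arm never went near them.

No check failed. One stray file-name warning in the last script had no effect.

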